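Load the headspace carousel in running order

ROBOT

A 6-joint arm with a two-finger parallel gripper is mounted at the origin on the work surface. World frame = base frame: x ahead of the robot, y to its left, z up, the work surface at z = 0. Lengths are in mm, angles in rad, forces in N, time in s.
With the tool pointing down it reaches from about 400 to 925 mm from the base axis. Payload 12.5 kg.
Tool frame: the origin (TCP) lies between the finger pads; the fingertips stand 11 mm ahead of it and the grasp point (between the pads) lies 8 mm behind it (env.tip_extent is the distance from the TCP to the fingertips, in mm); x points along the fingers, z is the direction in which the jaws open and shut, and the axes are right-handed (so a half turn about x gives the same grasp; the last joint's range is limited). The gripper opens to 95 mm and grips with 3 to 60 N. Pads are 20 mm wide; open, the fingers measure 119 mm over their backs; the gripper's body (75 mm by 180 mm) begins 59 mm behind the grasp point.
Start: joints at [-0.106, 0.491, 1.559, -0, 1.092, -0.106], TCP at [625.016, 0.021, 225.661] pointing down, gripper open.
Joint ranges: [-3.1, 3.1], [-0.84, 2.19], [0.05, 2.79], [-1.13, 4.28], [0.06, 2.93], [-2.69, 2.69]. Speed limits (rad/s): [2.22, 2.22, 2.79, 3.14, 3.14, 3.14].

INTERFACE

Orientations are given as [roll, pitch, yaw] about the fixed x, y, z axes, in that order (R = Rz(yaw) Ry(pitch) Rx(roll)).
In Python, from cell import status, imaging, env gives the robot as it stands. The module is installed in compiled form; this text tells all that it offers.
- The arm moves only by the tool apply_moves, never from a script. Its argument "increments" is a list of rows, each a list of 5 numbers: the closure, from 0 (fully open) to 1 (shut), then the shift along the tool's x, y, z in mm, then the turn about the tool's x in degrees. A call has 1 to 10 rows; each row shifts and turns the commanded pose from where the row before left it, along the tool's axes as they then stand; what a row does not reach is not made up. A row lasts 1/10 s, in which the tool goes at most 50 mm and 8.59 degrees, less where a joint would pass 70% of its speed; a pose out of reach is approached as far as the arm can. A call with a gripper value outside its range is refused whole. The fingers move at their own pace and stop on an object; the grip force is fixed at half the most. Time passes only in rows, so rows that do not move let the fingers close. It gives the time, the measured TCP pose, the force and the opening at its end, in the units of the state.
- status.state(): the state, without advancing time (a new reading comes with each control period).
- imaging.read_camera(name): name is "scene" or "side" or "wrist"; returns a dict with "pixels" (384x512x3 uint8, red, green, blue), "fovy" (degrees; the focal length in pixels is half the picture's height over the tangent of half this angle, whatever the lens; pixels are square), "cx", "cy" (the principal point, pixels), "R" (3x3) and "t" (3): a world point X has camera coordinates R X + t. Camera axes: x right, y down, z forward; pixel columns grow to the right and rows downward; lengths in mm; the calibration is good to about 2 mm. The wrist camera is an equidistant fisheye: a pixel r from the principal point sees the ray r / f radians off the axis. A picture is of the moment at which its call begins. There is no depth.
- env.job_done(): hands the job in, once; it reports no verdict.
The state is a dict: "t": time; "joints": joint angles; "qvel": joint speeds; "tau": joint torques, N m; "eef_pos": TCP position; "tcp_rot": TCP orientation; "ft_force": force on the tool from outside, world axes, zero at the start; "moment": the same for the moment, N m; "opening": opening from 0.0 (shut) to 1.0 (fully open).
Only numpy, scipy, OpenCV 4.12 (cv2) and the standard library are available. Lean on these libraries where they do the work, as an engineer would, in place of code of your own. Each camera call takes 0.05 s, during which the arm holds its last target. There are 200 camera calls.

TASK

Load the four vials standing on the bench into the sampler carousel, which runs clockwise as seen from above: the white-capped blank goes in the place straight before the blue-capped standard, the red-capped sample straight after that standard, the yellow-capped duplicate straight after the red one, and the violet-capped rinse straight after the black-capped vial. Lower each vial upright to the bottom of its place rather than dropping it, knock none over, and leave the three vials already in the carousel, the bottle and the beaker as they are.

Things in the scene. Friction and masses are not known exactly. Their poses are not given: they have to be found in the camera images.
- carousel: fixed cream disc, 244 mm wide, deck 45 mm high, domed hub 92 mm wide, 73 mm high. 10 places on a 95 mm radius circle, every 36 deg, the first on its +x axis (black mark); 58.7 mm apart. Place: 30 mm wide, mouth flared to 41 mm, floor 18 mm above the bench; a loaded vial stands 48 mm above the deck. 3 are loaded. Next clockwise = 36 deg less about z. Origin: centre of underside, z up.
- blue_vial: amber glass headspace vial standing upright, 23 mm diameter, 75.5 mm tall with its crimp cap (straight glass up to 55 mm, above that shoulder, neck and a 21 mm cap), 25 to 50 g, blue cap; already in a place of the carousel. Origin: centre of its underside, z up; its yaw means nothing.
- green_vial: amber glass headspace vial standing upright, 23 mm diameter, 75.5 mm tall with its crimp cap (straight glass up to 55 mm, above that shoulder, neck and a 21 mm cap), 25 to 50 g, green cap; already in a place of the carousel. Origin: centre of its underside, z up; its yaw means nothing.
- black_vial: amber glass headspace vial standing upright, 23 mm diameter, 75.5 mm tall with its crimp cap (straight glass up to 55 mm, above that shoulder, neck and a 21 mm cap), 25 to 50 g, black cap; already in a place of the carousel. Origin: centre of its underside, z up; its yaw means nothing.
- white_vial: amber glass headspace vial standing upright, 23 mm diameter, 75.5 mm tall with its crimp cap (straight glass up to 55 mm, above that shoulder, neck and a 21 mm cap), 25 to 50 g, white cap; starts on the bench beside the carousel. Origin: centre of its underside, z up; its yaw means nothing.
- red_vial: amber glass headspace vial standing upright, 23 mm diameter, 75.5 mm tall with its crimp cap (straight glass up to 55 mm, above that shoulder, neck and a 21 mm cap), 25 to 50 g, red cap; starts on the bench beside the carousel. Origin: centre of its underside, z up; its yaw means nothing.
- yellow_vial: amber glass headspace vial standing upright, 23 mm diameter, 75.5 mm tall with its crimp cap (straight glass up to 55 mm, above that shoulder, neck and a 21 mm cap), 25 to 50 g, yellow cap; starts on the bench beside the carousel. Origin: centre of its underside, z up; its yaw means nothing.
- violet_vial: amber glass headspace vial standing upright, 23 mm diameter, 75.5 mm tall with its crimp cap (straight glass up to 55 mm, above that shoulder, neck and a 21 mm cap), 25 to 50 g, violet cap; starts on the bench beside the carousel. Origin: centre of its underside, z up; its yaw means nothing.
- bottle: bystander: clear glass lab bottle with a blue screw cap, 56 mm diameter, 103 mm tall. Origin: centre of its underside.
- beaker: bystander: empty clear glass beaker, 54 mm across the rim, 70 mm tall. Origin: centre of its underside.

How it is judged:
By the outcome, as a careful person would: the job done as asked, in the order asked, and still so for the second after the job is handed in, with the robot touching nothing.
It also fails if it takes over 90 s, if anything falls off the work surface, if the arm or the gripper's body presses on something with over 40 N, if the wrist force passes 120 N, or if a joint passes its speed limit or range.

## Working session

There is one attempt and no reset: what is moved stays moved. The work goes in short steps, Python scripts to look and compute and a tool call to move; the robot and the scene stay as the last step left them, time stands still between calls to the robot, and variables do not carry over. Pictures are saved under pics/ and viewed, about 12 in all and at most 16, crops included, and the job is handed in when it is done.

Besides the shell and the picture viewer there is one more tool, called as name(argument=value, ...) on one line, values as JSON. apply_moves: Moves the arm, as the interface text tells. Its arguments: {"type":"object","properties":{"increments":{"type":"array"}},"required":["increments"]}

```bash
mkdir -p pics
python3 - <<'E'
from cell import status, imaging, env
import cv2,numpy as np
s=status.state();print({k:np.round(v,3).tolist() for k,v in s.items()},env.tip_extent)
for n in("scene","side","wrist"):
    d=imaging.read_camera(n);cv2.imwrite(f"pics/{n}0.png",cv2.cvtColor(d["pixels"],cv2.COLOR_RGB2BGR))
    print(n,d["fovy"],d["cx"],d["cy"],np.round(d["R"],3).tolist(),np.round(d["t"],1).tolist())
E
```

```text
{'t': 0.0, 'joints': [-0.106, 0.492, 1.559, -0.0, 1.092, -0.106], 'qvel': [0.001, 0.0, 0.0, 0.001, 0.002, -0.001], 'tau': [-0.001, -61.264, -25.818, 0.069, 0.048, -0.0], 'eef_pos': [624.755, 0.034, 225.067], 'tcp_rot': [3.046, 1.57, 3.046], 'ft_force': [-0.101, -0.483, -0.189], 'moment': [-0.024, -0.028, -0.013], 'opening': 1.001} 11.0
scene 48.58165391581223 261.0379400849811 187.1482211622994 [[0.628, 0.778, -0.014], [0.525, -0.437, -0.73], [-0.574, 0.451, -0.683]] [-310.0, -239.9, 1304.2]
side 51.362083141499326 253.81863527846477 190.38636863321824 [[-0.972, -0.233, -0.011], [-0.104, 0.475, -0.874], [0.209, -0.848, -0.486]] [479.7, 98.8, 993.7]
wrist 65.70646984690485 256.8033710849499 192.27113978439073 [[1.0, 0.0, -0.002], [0.001, -0.956, 0.293], [-0.002, -0.293, -0.956]] [-623.8, -34.3, 392.3]
```

View pics/scene0.png

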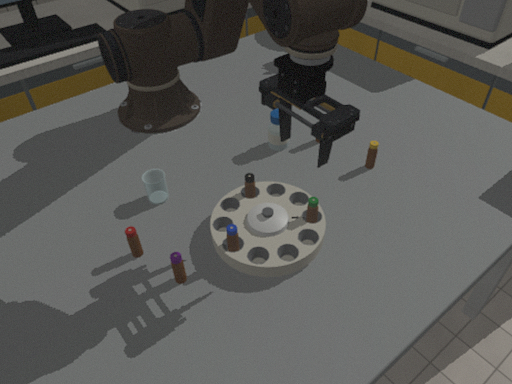

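View pics/side0.png

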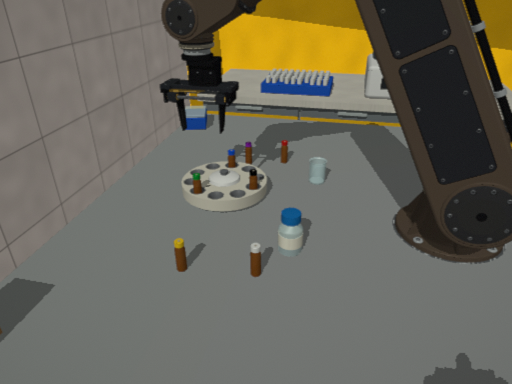

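View pics/wrist0.png

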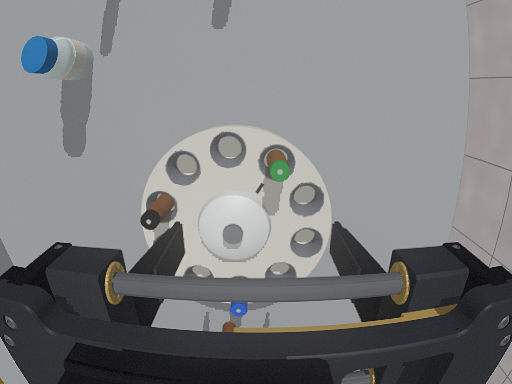

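```bash
cat > h.py <<'E'
from cell import status, imaging, env
import cv2,numpy as np
from scipy.spatial.transform import Rotation as Ro
def rays(d,uv):
    uv=np.atleast_2d(np.float64(uv));f=192/np.tan(np.radians(d["fovy"])/2)
    p=(uv-[d["cx"],d["cy"]])/f
    if d.get("fish"):
        r=np.linalg.norm(p,axis=1,keepdims=True);v=np.hstack([p/np.maximum(r,1e-9)*np.sin(r),np.cos(r)])
    else: v=np.hstack([p,np.ones((len(p),1))])
    R=np.array(d["R"]);return -R.T@np.array(d["t"]),v@R
def plane(d,uv,z):
    c,v=rays(d,uv);return (c+v*((z-c[2])/v[:,2])[:,None])[:,:2]
def proj(d,X):
    f=192/np.tan(np.radians(d["fovy"])/2);c=np.atleast_2d(X)@np.array(d["R"]).T+d["t"]
    if d.get("fish"):
        n=np.linalg.norm(c[:,:2],axis=1);th=np.arctan2(n,c[:,2]);return c[:,:2]/n[:,None]*(th*f)[:,None]+[d["cx"],d["cy"]]
    return c[:,:2]/c[:,2:]*f+[d["cx"],d["cy"]]
def cam(n,save=None):
    d=dict(imaging.read_camera(n));d["fish"]=n=="wrist"
    if save: cv2.imwrite(f"pics/{save}.png",cv2.cvtColor(d["pixels"],cv2.COLOR_RGB2BGR))
    return d
def mask(d,col):
    h=cv2.cvtColor(d["pixels"],cv2.COLOR_RGB2HSV).astype(int);H,S,V=h[...,0],h[...,1],h[...,2]
    hr={"blue":(108,125),"violet":(126,160),"yellow":(22,32),"green":(50,75),"red":(172,182)}
    if col=="white": return (S<40)&(V>175)
    if col=="black": return (V<45)
    a,b=hr[col];m=(H>=a)&(H<=b)&(S>120)&(V>60)
    if col=="red": m|=(H<=3)&(S>190)&(V>90)
    return m
def blob(d,col,uv,r=12):
    m=mask(d,col);w=np.zeros_like(m);u,v=map(int,uv);w[max(0,v-r):v+r+1,max(0,u-r):u+r+1]=1
    y,x=np.nonzero(m&w);return (np.array([x.mean(),y.mean()]),len(x)) if len(x) else (None,0)
E
python3 - <<'E'
from h import *
S=cam("scene");D=cam("side");W=cam("wrist")
print("cams",[np.round(rays(d,[0,0])[0]) for d in(S,D,W)])
print("tool R",np.round(Ro.from_euler('xyz',status.state()["tcp_rot"]).as_matrix(),2).tolist())
P={"red":((131,231),(284,144)),"violet":((176,257),(249,145)),"yellow":((374,145),(180,243)),"white":(None,(256,248)),"blue":((232,229),(232,153)),"green":((313,201),(197,177)),"black":((250,177),(253,173))}
for k,(a,b) in P.items():
    z=72 if k in("red","violet","yellow","white") else 90
    for d,p in((S,a),(D,b)):
        if p is None: continue
        c,n=blob(d,k,p,9)
        if n: print(k,np.round(c,1),n,plane(d,c,z).round(1).tolist())
# carousel: cream disc hull at deck rim in wrist, holes
holes=[(228,150),(184,167),(306,242),(305,200)]
print("holes wrist",plane(W,holes,45).round(1).tolist())
hs=[(299,199),(276,190),(230,205),(222,224),(258,256),(288,253),(308,237)]
print("holes scene",plane(S,hs,45).round(1).tolist())
print("mark",plane(W,[260,187],45),plane(S,[295,217],45))
print("bottle/beaker",plane(D,[(291,216)],103),plane(D,[(318,161)],70),plane(S,[(154,175)],70),plane(W,[(40,55)],103))
E
```

```text
cams [array([1070., -452.,  711.]), array([269., 908., 575.]), array([624.,  83., 384.])]
tool R [[-0.0, -0.0, 1.0], [0.0, 1.0, 0.0], [-1.0, 0.0, -0.0]]
red [129.6 233.4] 7 [[469.9, -314.7]]
red [283.9 142.7] 18 [[463.6, -304.7]]
violet [175.5 257.2] 64 [[579.3, -274.4]]
violet [248.  144.4] 21 [[575.7, -266.0]]
yellow [373.4 144.4] 53 [[589.3, 277.7]]
yellow [178.5 242.8] 85 [[587.2, 284.8]]
white [254.4 247.8] 5 [[427.3, 266.7]]
blue [231.4 229.2] 78 [[603.5, -160.9]]
blue [230.9 152. ] 33 [[600.8, -155.3]]
green [313. 200.] 30 [[646.3, 16.1]]
green [196. 176.] 44 [[647.2, 18.3]]
black [249.2 178.3] 49 [[508.9, -44.0]]
black [253.  172.6] 37 [[502.7, -34.0]]
holes wrist [[590.8, 29.4], [537.5, 9.8], [687.3, -88.3], [682.6, -31.4]]
holes scene [[593.6, 28.4], [538.8, 7.9], [510.6, -100.7], [545.3, -146.5], [659.1, -140.6], [690.9, -90.6], [686.2, -32.1]]
mark [[627.914775   -15.06361842]] [[628.29576509 -15.14557753]]
bottle/beaker [[366.11294133 178.8367602 ]] [[ 340.92395516 -189.19274118]] [[ 342.1123549  -191.39769758]] [[380.10774863 157.62563923]]
```

apply_moves(increments=[[0.3, 0, -20, -4, 0], [0.3, 0, -30, -5, 0], [0.3, 0, -30, -5, 0], [0.3, 0, -30, -5, 0], [0.3, 0, -30, -5, 0], [0.3, 0, -30, -5, 0], [0.3, 0, -30, -5, 0], [0.3, 0, -30, -6, 0], [0.3, 0, -25, -5, 0], [0.3, 0, -15, -3, 0]])

```text
t: 1.3
eef_pos: [576.5, -271.7, 225.5]
tcp_rot: [-1.85, 1.571, -1.852]
ft_force: [-0.1, 0.3, 0.2]
opening: 0.7
```

```bash
cat > look.py <<'E'
import sys
from h import *
# usage: look.py name col guessx guessy : wrist look, cap colour blob near projected guess at z 75.5
nm,col,gx,gy=sys.argv[1],sys.argv[2],float(sys.argv[3]),float(sys.argv[4])
W=cam("wrist",nm);s=status.state()
g=proj(W,[[gx,gy,75.5]])[0];c,n=blob(W,col,g,28)
print("tcp",s["eef_pos"].round(1) if hasattr(s["eef_pos"],"round") else s["eef_pos"],"rot",np.round(s["tcp_rot"],3),"t",s["t"],"guesspix",g.round(),"blob",c,n)
if n: print("pos",plane(W,c,75.5).round(1))
E
python3 look.py w1 violet 577 -269
python3 - <<'E'
from h import *
from scipy.optimize import least_squares
idx=[1,2,8,9,1,2,4,5,7,8,9]
p=np.array([[590.8, 29.4], [537.5, 9.8], [687.3, -88.3], [682.6, -31.4],[593.6, 28.4], [538.8, 7.9], [510.6, -100.7], [545.3, -146.5], [659.1, -140.6], [690.9, -90.6], [686.2, -32.1]])
def m(q,i): a=np.radians(q[2]+36*np.array(i));return np.c_[q[0]+95*np.cos(a),q[1]+95*np.sin(a)]
r=least_squares(lambda q:(m(q,idx)-p).ravel(),[598,-66,57]);print(r.x.round(2),r.fun.reshape(-1,2).round(1).tolist());print(m(r.x,range(10)).round(1).tolist())
E
```

```text
tcp [ 576.3 -273.   225.5] rot [-1.63   1.57  -1.632] t 1.35 guesspix [258. 179.] blob [257.44486692 181.42965779] 263
pos [[ 576.5 -271.9]]
[597.52 -65.83  57.25] [[1.3, -0.4], [-0.1, -2.1], [2.1, -1.7], [3.5, -0.0], [-1.5, 0.6], [-1.4, -0.2], [-1.6, 0.4], [0.8, 0.8], [-1.5, 1.2], [-1.5, 0.6], [-0.1, 0.7]]
[[648.9, 14.1], [592.1, 29.0], [537.4, 7.7], [505.6, -41.6], [509.0, -100.3], [546.1, -145.7], [602.9, -160.7], [657.6, -139.4], [689.4, -90.0], [686.1, -31.4]]
```

View pics/w1.png

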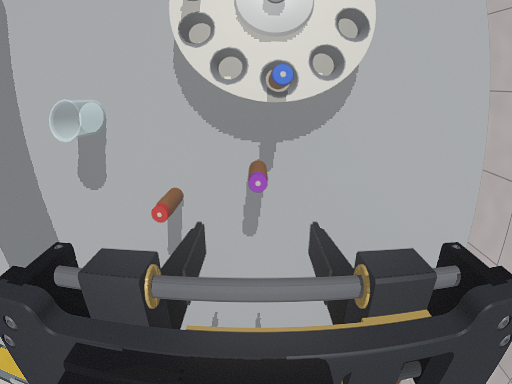

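apply_moves(increments=[[0.5, 15, 0.5, 0, 0], [0.5, 25, 0.5, 0, 0], [0.5, 30, 0, 0, 0], [0.5, 30, 0, 0, 0], [0.5, 30, 0, 0, 0], [0.5, 25, 0, 0, 0], [0.5, 17, 0, 0, 0], [0.5, 10, 0, 0, 0], [0.5, 0, 0, 0, 0], [0.5, 0, 0, 0, 0]])

```text
t: 2.35
eef_pos: [577.5, -268.8, 44.3]
tcp_rot: [-0.432, 1.57, -0.432]
ft_force: [-0.3, 0.4, 0.1]
opening: 0.501
```

```bash
python3 look.py w2 violet 577 -272
python3 - <<'E'
from h import *
import json
E
```

```text
tcp [ 577.5 -269.    44.7] rot [-0.506  1.569 -0.506] t 2.4 guesspix [257. 279.] blob [256.35943517 266.92811297] 779
pos [[ 576.6 -264.4]]
```

View pics/w2.png

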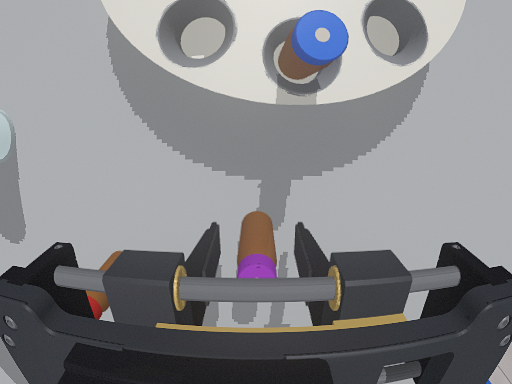

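apply_moves(increments=[[1, 0, 0, 0, 0], [1, 0, 0, 0, 0], [1, 0, 0, 0, 0], [1, 0, 0, 0, 0], [1, 0, 0, 0, 0], [1, -10, 0, 0, 0], [1, -20, 0, 0, 0], [1, -25, 0, 0, 0], [1, -25, 0, 0, 0], [1, -20, 0, 0, 0]])

```text
t: 3.4
eef_pos: [577.2, -269.1, 145.8]
tcp_rot: [-0.506, 1.569, -0.506]
ft_force: [-0.2, 0.5, -0.5]
opening: 0.237
```

```bash
python3 look.py w3 blue 600 -158
```

```text
tcp [ 578.1 -269.6  148.8] rot [-0.528  1.565 -0.527] t 3.45 guesspix [288.  67.] blob [290.55374593  66.98697068] 614
pos [[ 602.1 -157.7]]
```

View pics/w3.png

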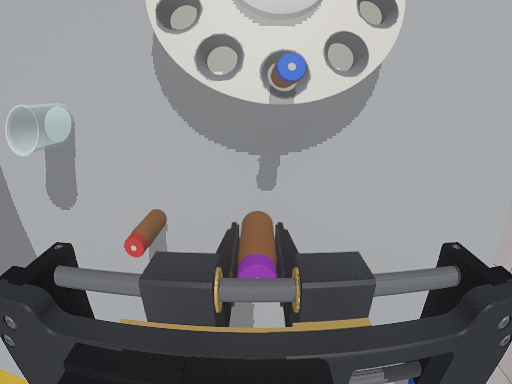

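apply_moves(increments=[[1, -15, 10, -2, 0], [1, -12, 20, -4, 0], [1, 0, 25, -5, 0], [1, 0, 25, -5, 0], [1, 0, 30, -5, 0], [1, 0, 30, -5, 0], [1, 0, 30, -5, 0], [1, 0, 20, -5, 0], [1, 0, 15, -3, 0], [1, 0, 0, 0, 0]])

```text
t: 4.45
eef_pos: [537.3, -61.8, 170.9]
tcp_rot: [2.622, 1.57, 2.624]
ft_force: [0.5, -0.8, -0.7]
opening: 0.238
```

```bash
python3 look.py w4 green 648 15
```

```text
tcp [537.8 -63.  170.9] rot [-0.944  1.571 -0.943] t 4.5 guesspix [381. 116.] blob [386.24257426 115.7029703 ] 404
pos [[653.   15.2]]
```

View pics/w4.png

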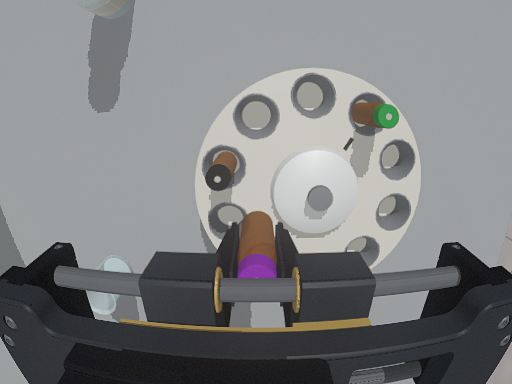

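```bash
cat > car.py <<'E'
from h import *
from scipy.optimize import least_squares
def m(q,i): a=np.radians(q[2]+36*np.array(i));return np.c_[q[0]+95*np.cos(a),q[1]+95*np.sin(a)]
E
python3 - <<'E'
from car import *
W=cam("wrist")
p=plane(W,[(313.5,95),(256.5,116),(396,160),(393,209),(224,167)],45);idx=[1,2,9,8,3]
r=least_squares(lambda q:(m(q,idx)-p).ravel(),[598,-66,57]);print(p.round(1).tolist(),r.x.round(2),r.fun.reshape(-1,2).round(1).tolist());print(m(r.x,range(10)).round(1).tolist())
s=status.state();print(s["eef_pos"],plane(W,[(388,116),(219,178)],93.5))
# held vial: glass edges near its bottom, TCP z-44.5
b=proj(W,[[s["eef_pos"][0]+dx,s["eef_pos"][1]+11.5,s["eef_pos"][2]-44.5] for dx in(-11.5,0,11.5)]);print(b.round(1).tolist())
E
```

```text
[[590.9, 29.1], [536.7, 7.8], [683.0, -32.2], [686.9, -86.8], [504.8, -42.0]] [596.01 -65.4   57.48] [[-0.6, 0.3], [-1.1, 0.2], [1.4, 1.6], [1.1, -2.4], [-0.8, 0.4]]
[[647.1, 14.7], [590.2, 29.4], [535.6, 7.9], [504.0, -41.6], [507.6, -100.2], [544.9, -145.5], [601.8, -160.2], [656.4, -138.7], [688.0, -89.2], [684.4, -30.6]]
[538.02341057 -63.74036948 170.79159645] [[647.04488923  14.18932312]
 [505.919713   -40.76370961]]
[[242.2, 204.5], [258.0, 204.5], [273.9, 204.6]]
```

apply_moves(increments=[[1, 0, 10, -0.5, 0], [1, 0, 20, -0.5, 0], [1, 0, 20, 0, 0], [1, 0, 15, 0, 0], [1, 0, 9.5, 0, 0], [1, 20, 0, 0, 0], [1, 25, 0, 0, 0], [1, 20, 0, 0, 0], [1, 8, 0, 0, 0], [1, 0, 0, 0, 0]])

```text
t: 5.55
eef_pos: [536.8, 10.4, 96.9]
tcp_rot: [3.058, 1.569, 3.058]
ft_force: [-0.1, 0.7, 0.2]
opening: 0.237
```

```bash
python3 look.py w5 green 648 15
python3 - <<'E'
from h import *
a=cam("scene")["pixels"][140:300,180:350];b=cam("side")["pixels"][110:220,160:290]
a=cv2.resize(a,(510,480),interpolation=2);b=cv2.resize(b,(510,432),interpolation=2)
w=cv2.cvtColor(cv2.imread("pics/w5.png"),4)[60:300,130:400]
cv2.imwrite("pics/c5.png",cv2.cvtColor(np.hstack([cv2.resize(w,(400,356)),cv2.resize(a,(378,356))]),4))
E
```

```text
tcp [537.2  10.4  97.8] rot [3.1   1.571 3.1  ] t 5.6 guesspix [411. 222.] blob [417.12534435 227.8030303 ] 726
pos [[654.3  10.3]]
```

View pics/c5.png

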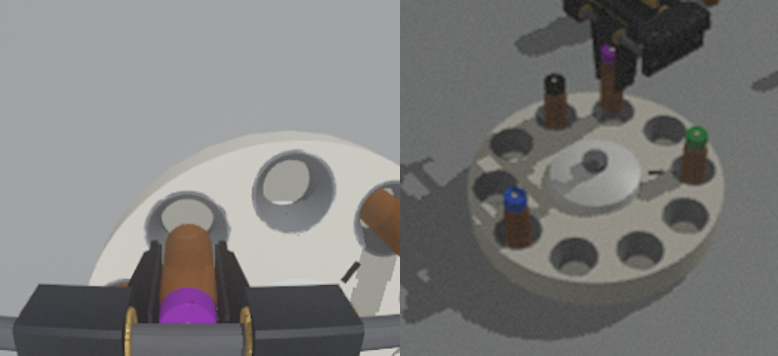

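apply_moves(increments=[[1, 8, 0, 0, 0], [1, 8, 0, 0, 0], [1, 7, 0, 0, 0], [1, 5, 0, 0, 0], [1, 3, 0, 0, 0], [1, 2, 0, 0, 0], [1, 0, 0, 0, 0]])

```text
t: 6.4
eef_pos: [537.0, 10.5, 64.4]
tcp_rot: [3.047, 1.571, 3.047]
ft_force: [0.2, -0.5, -1.1]
opening: 0.236
```

```bash
python3 -c "
from h import *
s=status.state();print(s['eef_pos'],s['ft_force'])"
```

```text
[536.98591619  10.54249035  64.4422688 ] [ 0.21449672 -0.48521201 -1.10237349]
```

apply_moves(increments=[[1, 1, 0, 0, 0], [1, 1, 0, 0, 0], [1, 0, 0, 0, 0]])

```text
t: 6.7
eef_pos: [537.0, 10.5, 62.7]
tcp_rot: [-0.058, 1.571, -0.058]
ft_force: [0.1, 0.4, -0.3]
opening: 0.237
```

apply_moves(increments=[[1, 0.7, 0, 0, 0], [1, 0, 0, 0, 0]])

```text
t: 6.9
eef_pos: [537.0, 10.5, 61.9]
tcp_rot: [0.115, 1.571, 0.115]
ft_force: [-0.2, 0.2, -0.7]
opening: 0.238
```

apply_moves(increments=[[1, 0.7, 0, 0, 0], [1, 0, 0, 0, 0]])

```text
t: 7.1
eef_pos: [537.1, 10.5, 61.9]
tcp_rot: [-0.158, 1.57, -0.158]
ft_force: [-1.0, 1.0, 7.8]
opening: 0.236
```

apply_moves(increments=[[0.65, 0, 0, 0, 0], [0.6, 0, 0, 0, 0], [0.6, 0, 0, 0, 0], [0.6, -10, 0, 0, 0], [0.6, -20, 0, 0, 0], [0.6, -25, 0, 0, 0], [0.6, -25, 0, 0, 0], [0.6, -25, 0, 0, 0], [0.6, -10, 0, 0, 0], [0.6, 0, 0, 0, 0]])

```text
t: 8.1
eef_pos: [537.4, 10.5, 177.5]
tcp_rot: [-0.096, 1.568, -0.096]
ft_force: [-0.2, -0.1, 0.6]
opening: 0.4
```

Run:
```python
from h import *
S=cam("scene");D=cam("side")
for d,n in((S,"s"),(D,"d")):
    g=proj(d,[[537,8,91]])[0];c,k=blob(d,"violet",g,12);print(n,g,c,k, plane(d,c,91) if k else 0)
print(status.state()["eef_pos"])
```

```text
s [275.69703336 174.4097705 ] [274.64705882 175.05882353] 34 [[537.1654246    4.82955704]]
d [236.65596758 177.99952284] [236.56756757 179.02702703] 37 [[535.639474    13.72429444]]
[536.6587175   10.55795355 175.60847694]
```

apply_moves(increments=[[0.5, 0, -18, -4, 0], [0.5, 0, -25, -5, 0], [0.5, 0, -30, -7, 0], [0.5, 0, -35, -8, 0], [0.5, 0, -35, -8, 0], [0.5, 0, -35, -8, 0], [0.5, 0, -35, -8, 0], [0.5, 0, -35, -8, 0], [0.5, 0, -35, -8, 0], [0.5, 0, -33, -6, 0]])

```text
t: 9.2
eef_pos: [466.0, -306.7, 174.7]
tcp_rot: [2.425, 1.568, 2.425]
ft_force: [0.2, 0.8, 0.2]
opening: 0.497
```

```bash
python3 look.py w6 red 466 -309
```

```text
tcp [ 465.7 -310.7  174.7] rot [-2.949  1.57  -2.951] t 9.25 guesspix [258. 198.] blob [256.5 187.5] 4
pos [[ 464.9 -298.8]]
```

Run:
```python
from h import *
W=cam("wrist");h=cv2.cvtColor(W["pixels"],cv2.COLOR_RGB2HSV)
for r in range(176,232,5): print(r,[tuple(map(int,h[r,c])) for c in(244,250,256,262,268)])
m=((h[...,0]<=4)|(h[...,0]>176))&(h[...,1]>190)&(h[...,2]>100);m[:160]=0;m[236:]=0;m[:,:225]=0;m[:,290:]=0
y,x=np.nonzero(m);print(len(x),x.mean(),y.mean(),x.min(),x.max(),y.min(),y.max(),plane(W,[x.mean(),y.mean()],75.5),status.state()["eef_pos"])
```

```text
176 [(0, 0, 157), (12, 119, 126), (13, 123, 131), (12, 116, 125), (98, 6, 170)]
181 [(8, 29, 132), (11, 119, 133), (6, 137, 153), (13, 116, 125), (105, 6, 170)]
186 [(13, 99, 111), (1, 159, 186), (1, 158, 184), (0, 152, 161), (105, 6, 170)]
191 [(1, 155, 160), (0, 157, 185), (0, 160, 185), (1, 158, 184), (110, 5, 170)]
196 [(1, 162, 178), (179, 164, 185), (35, 15, 189), (1, 157, 185), (98, 6, 169)]
201 [(0, 23, 124), (1, 159, 184), (1, 160, 183), (0, 167, 182), (105, 6, 170)]
206 [(105, 4, 129), (99, 13, 133), (173, 19, 121), (110, 5, 169), (108, 8, 170)]
211 [(110, 6, 129), (110, 6, 130), (113, 8, 131), (113, 6, 171), (110, 5, 168)]
216 [(120, 4, 129), (110, 6, 131), (120, 4, 129), (98, 6, 169), (105, 6, 169)]
221 [(113, 8, 131), (120, 4, 129), (120, 6, 131), (105, 6, 169), (100, 5, 168)]
226 [(120, 4, 130), (113, 8, 131), (98, 8, 127), (105, 6, 169), (102, 8, 170)]
231 [(98, 8, 128), (120, 6, 129), (113, 7, 151), (113, 6, 170), (108, 8, 170)]<stdin>:5: RuntimeWarning: Mean of empty slice.
  ret = ret.dtype.type(ret / rcount)
Traceback (most recent call last):
ValueError: zero-size array to reduction operation minimum which has no identity
```

```bash
sed -i 's/m|=(H<=3)&(S>190)&(V>90)/m|=(H<=3)\&(S>140)\&(V>140)/' h.py; python3 look.py w7 red 466 -309; python3 -c "
from h import *
W=cam('wrist');print(plane(W,[255.5,196],75.5))"
```

```text
tcp [ 466.1 -306.7  174.6] rot [2.433 1.568 2.43 ] t 9.35 guesspix [258. 196.] blob [254.01340483 195.45576408] 373
pos [[ 462.7 -308.2]]
[[ 464.13647212 -306.77189824]]
```

apply_moves(increments=[[0.5, 10, -1, -1, 0], [0.5, 20, -0.5, -1, 0], [0.5, 25, 0, 0, 0], [0.5, 25, 0, 0, 0], [0.5, 25, 0, 0, 0], [0.5, 18, 0, 0, 0], [0.5, 7, 0, 0, 0], [0.5, 0, 0, 0, 0], [1, 0, 0, 0, 0], [1, 0, 0, 0, 0]])

```text
t: 10.4
eef_pos: [465.4, -307.0, 47.1]
tcp_rot: [-0.651, 1.569, -0.651]
ft_force: [0.0, 0.8, 0.1]
opening: 0.383
```

apply_moves(increments=[[1, 0, 0, 0, 0], [1, 0, 0, 0, 0], [1, 0, 0, 0, 0]])

```text
t: 10.7
eef_pos: [465.2, -307.2, 46.8]
tcp_rot: [-0.643, 1.57, -0.643]
ft_force: [-0.5, 0.9, 4.0]
opening: 0.232
```

apply_moves(increments=[[0.6, 0, 0, 0, 0], [0.6, 0, 0, 0, 0], [0.6, 2.5, 0, 0, 0], [0.6, 0, 0, 0, 0], [1, 0, 0, 0, 0], [1, 0, 0, 0, 0], [1, 0, 0, 0, 0], [1, 0, 0, 0, 0]])

```text
t: 11.5
eef_pos: [465.0, -307.0, 43.7]
tcp_rot: [0.861, 1.571, 0.861]
ft_force: [0.6, -0.7, -0.5]
opening: 0.235
```

apply_moves(increments=[[1, -12, 0, 0, 0], [1, -25, 0, 0, 0], [1, -30, 0, 0, 0], [1, -30, 5, 5, 0], [1, -25, 15, 13, 0], [1, -8, 22, 20, 0], [1, 0, 24, 20, 0], [1, 0, 18, 15, 0], [1, 0, 8, 7, 0], [1, 0, 0, 0, 0]])

```text
t: 12.5
eef_pos: [545.4, -214.2, 174.2]
tcp_rot: [-0.397, 1.57, -0.395]
ft_force: [0.0, -1.0, -0.3]
opening: 0.236
```

```bash
python3 look.py w8 blue 603 -158
python3 - <<'E'
from h import *
im=cv2.imread("pics/w8.png")[20:290,120:420];cv2.imwrite("pics/w8c.png",cv2.resize(im,None,fx=2,fy=2,interpolation=2))
W=cam("wrist");s=status.state();print(s["eef_pos"],proj(W,[[s["eef_pos"][0],s["eef_pos"][1]+11.5,s["eef_pos"][2]-44]]))
E
```

```text
tcp [ 544.9 -215.   174. ] rot [-1.636  1.571 -1.635] t 12.55 guesspix [323. 135.] blob [323.36830835 137.95931478] 467
pos [[ 603.4 -160.6]]
[ 544.57146761 -215.42399542  173.91152859] [[257.26733384 204.32659524]]
```

View pics/w8c.png

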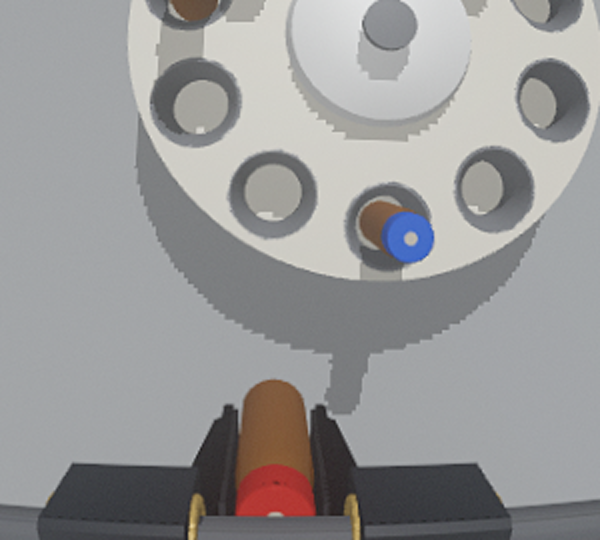

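```bash
python3 -c "
from h import *
W=cam('wrist');print(plane(W,[(217.5,71),(256.5,117),(367,114)],45),status.state()['eef_pos'])"
```

```text
[[ 506.37937833 -100.49162896]
 [ 543.54471354 -145.81539338]
 [ 654.16626821 -139.23777666]] [ 544.42393788 -215.67339821  173.84013609]
```

apply_moves(increments=[[1, 0, 10, 0, 0], [1, 0, 20, 0, 0], [1, 0, 20, 0, 0], [1, 0, 15, 0, 0], [1, 5, 7.5, 0, 0], [1, 20, 0, 0, 0], [1, 25, 0, 0, 0], [1, 20, 0, 0, 0], [1, 9, 0, 0, 0], [1, 0, 0, 0, 0]])

```text
t: 13.65
eef_pos: [544.6, -142.5, 93.7]
tcp_rot: [2.77, 1.569, 2.769]
ft_force: [0.5, -0.3, -0.1]
opening: 0.237
```

apply_moves(increments=[[1, 8, 0, 0, 0], [1, 8, 0, 0, 0], [1, 7, 0, 0, 0], [1, 4, 0, 0, 0], [1, 2, 0, 0, 0], [1, 0, 0, 0, 0]])

```text
t: 14.25
eef_pos: [545.0, -142.4, 65.6]
tcp_rot: [2.622, 1.571, 2.622]
ft_force: [0.3, 0.6, -0.1]
opening: 0.235
```

apply_moves(increments=[[1, 1, 0, 0, 0], [1, 1, 0, 0, 0], [1, 0.7, 0, 0, 0], [1, 0, 0, 0, 0]])

```text
t: 14.65
eef_pos: [545.0, -142.5, 63.0]
tcp_rot: [0.019, 1.571, 0.019]
ft_force: [0.8, 0.1, -1.0]
opening: 0.236
```

apply_moves(increments=[[1, 0.7, 0, 0, 0], [1, 0, 0, 0, 0]])

```text
t: 14.85
eef_pos: [545.0, -142.5, 62.3]
tcp_rot: [0.637, 1.571, 0.637]
ft_force: [-0.4, 0.0, 0.1]
opening: 0.236
```

apply_moves(increments=[[1, 0.5, 0, 0, 0], [1, 0, 0, 0, 0]])

```text
t: 15.05
eef_pos: [545.0, -142.5, 61.8]
tcp_rot: [-0.199, 1.571, -0.199]
ft_force: [0.0, 0.6, -0.5]
opening: 0.237
```

apply_moves(increments=[[1, 0.6, 0, 0, 0], [1, 0, 0, 0, 0]])

```text
t: 15.25
eef_pos: [545.1, -142.5, 61.6]
tcp_rot: [-0.371, 1.57, -0.371]
ft_force: [-1.6, 0.6, 3.9]
opening: 0.237
```

apply_moves(increments=[[1, 0.5, 0, 0, 0], [1, 0, 0, 0, 0]])

```text
t: 15.45
eef_pos: [545.1, -142.5, 61.6]
tcp_rot: [-0.432, 1.57, -0.432]
ft_force: [-3.3, 0.1, 10.5]
opening: 0.239
```

apply_moves(increments=[[0.65, 0, 0, 0, 0], [0.6, 0, 0, 0, 0], [0.6, 0, 0, 0, 0], [0.6, -10, 0, 0, 0], [0.6, -20, 0, 0, 0], [0.6, -25, 0, 0, 0], [0.6, -30, 0, 0, 0], [0.6, -30, 10, 1, 0], [0.5, 0, 20, 2, 0], [0.5, 0, 30, 3, 0]])

```text
t: 16.45
eef_pos: [551.4, -82.8, 177.5]
tcp_rot: [-0.307, 1.568, -0.308]
ft_force: [-0.4, 0.9, 0.2]
opening: 0.485
```

apply_moves(increments=[[0.5, 0, 40, 4, 0], [0.5, 0, 40, 4, 0], [0.5, 0, 40, 4, 0], [0.5, 0, 40, 4, 0], [0.5, 0, 40, 4, 0], [0.5, 0, 40, 4, 0], [0.5, 0, 40, 4, 0], [0.5, 0, 40, 4, 0], [0.5, 0, 30, 3, 0], [0.5, 0, 13, 2, 0]])

```text
t: 17.45
eef_pos: [587.7, 283.0, 176.2]
tcp_rot: [0.641, 1.57, 0.643]
ft_force: [-0.7, -0.5, -0.3]
opening: 0.5
```

```bash
python3 look.py w9 yellow 588 281; python3 -c "
from h import *
S=cam('scene');g=proj(S,[[545,-145,91]])[0];c,k=blob(S,'red',g,12);print(g,c,k,plane(S,c,91) if k else 0)
D=cam('side');g=proj(D,[[545,-145,91]])[0];c,k=blob(D,'red',g,12);print(g,c,k,plane(D,c,91) if k else 0)"
```

```text
tcp [587.9 283.4 176. ] rot [0.795 1.57  0.797] t 17.5 guesspix [258. 197.] blob [256.6        194.38987342] 395
pos [[586.9 283.8]]
[220.8007764  208.35204182] [219.25 210.25] 12 [[ 547.37622098 -150.48205819]]
[247.94328674 154.62899457] None 0 0
```

View pics/w9.png

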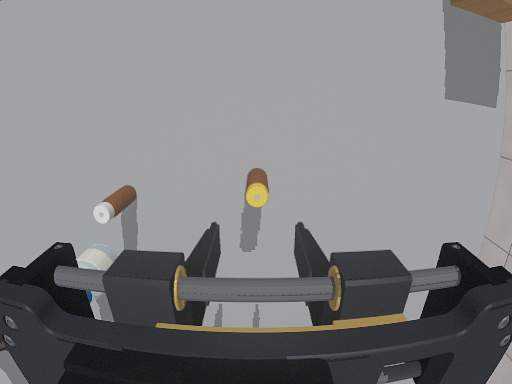

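apply_moves(increments=[[0.5, 10, 0, -0.5, 0], [0.5, 20, 0, 0, 0], [0.5, 25, 0, 0, 0], [0.5, 25, 0, 0, 0], [0.5, 25, 0, 0, 0], [0.5, 18, 0, 0, 0], [0.5, 7, 0, 0, 0], [0.5, 2, 0, 0, 0], [0.5, 0, 0, 0, 0]])

```text
t: 18.5
eef_pos: [587.8, 280.0, 44.2]
tcp_rot: [0.206, 1.57, 0.205]
ft_force: [-0.1, -0.3, 0.7]
opening: 0.501
```

```bash
python3 -c "
from h import *
W=cam('wrist');print(status.state()['eef_pos'])
d=dict(W);
im=cv2.imread('pics/w9.png')"
```

```text
[587.95705167 280.24199384  44.57663607]
```

apply_moves(increments=[[0.5, 0, 2.5, 0, 0], [0.5, 0, 0, 0, 0], [1, 0, 0, 0, 0], [1, 0, 0, 0, 0], [1, 0, 0, 0, 0], [1, 0, 0, 0, 0], [1, 0, 0, 0, 0]])

```text
t: 19.25
eef_pos: [587.5, 283.0, 43.7]
tcp_rot: [0.082, 1.571, 0.082]
ft_force: [-0.3, -0.8, -0.0]
opening: 0.238
```

apply_moves(increments=[[1, -12, 0, 0, 0], [1, -25, 0, 0, 0], [1, -30, 0, 0, 0], [1, -30, -10, -2, 0], [1, -25, -20, -4, 0], [1, -8, -30, -5, 0], [1, 0, -40, -6, 0], [1, 0, -40, -6, 0], [1, 0, -40, -6, 0], [1, 0, -40, -6, 0]])

```text
t: 20.25
eef_pos: [552.1, 61.6, 174.7]
tcp_rot: [-0.037, 1.57, -0.037]
ft_force: [0.7, -0.6, 0.8]
opening: 0.237
```

apply_moves(increments=[[1, 0, -35, -7, 0], [1, 0, -35, -7, 0], [1, 0, -35, -7, 0], [1, 0, -35, -7, 0], [1, 0, -35, -7, 0], [1, 0, -30, -6, 0], [1, 0, -20, -4, 0], [1, 0, -8, 0, 0], [1, 0, 0, 0, 0], [1, 0, 0, 0, 0]])

```text
t: 21.25
eef_pos: [507.6, -169.3, 174.0]
tcp_rot: [0.392, 1.571, 0.393]
ft_force: [0.0, -1.4, -0.2]
opening: 0.235
```

```bash
python3 look.py w10 red 545 -145
python3 - <<'E'
from h import *
im=cv2.imread("pics/w10.png")[20:290,120:420];cv2.imwrite("pics/w10c.png",cv2.resize(im,None,fx=2,fy=2,interpolation=2))
W=cam("wrist");s=status.state();print(s["eef_pos"],proj(W,[[s["eef_pos"][0],s["eef_pos"][1]+11.5,s["eef_pos"][2]-44]]))
E
```

```text
tcp [ 507.7 -169.   173.9] rot [0.656 1.571 0.657] t 21.3 guesspix [299. 170.] blob [300.43822844 173.92773893] 429
pos [[ 546.1 -148.6]]
[ 507.69069012 -168.9774184   173.85703123] [[257.6832878  203.67442957]]
```

View pics/w10c.png

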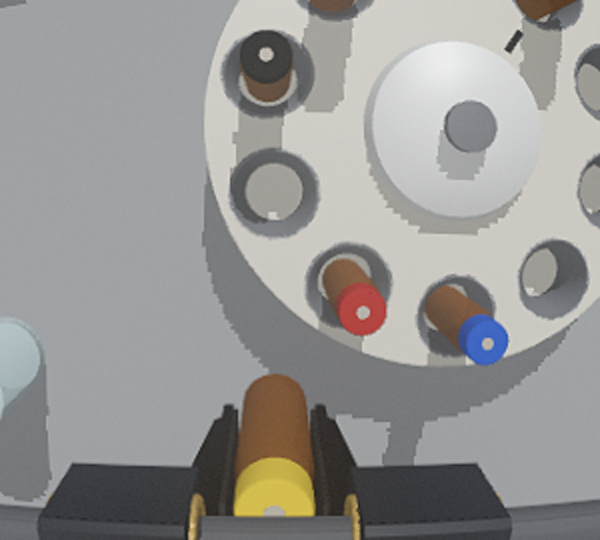

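apply_moves(increments=[[1, 0, 10, 0, 0], [1, 0, 20, 0, 0], [1, 0, 20, 0, 0], [1, 0, 15, 0, 0], [1, 5, 5.5, 0, 0], [1, 20, 0, 0, 0], [1, 25, 0, 0, 0], [1, 20, 0, 0, 0], [1, 9, 0, 0, 0], [1, 0, 0, 0, 0]])

```text
t: 22.35
eef_pos: [507.1, -99.4, 93.7]
tcp_rot: [2.835, 1.569, 2.835]
ft_force: [0.1, -1.1, -0.0]
opening: 0.236
```

apply_moves(increments=[[1, 8, 0, 0, 0], [1, 8, 0, 0, 0], [1, 7, 0, 0, 0], [1, 4, 0, 0, 0], [1, 2, 0, 0, 0], [1, 0, 0, 0, 0]])

```text
t: 22.95
eef_pos: [507.5, -99.5, 65.6]
tcp_rot: [2.777, 1.571, 2.777]
ft_force: [-0.5, 0.1, -0.4]
opening: 0.232
```

apply_moves(increments=[[1, 1, 0, 0, 0], [1, 1, 0, 0, 0], [1, 0.7, 0, 0, 0], [1, 0, 0, 0, 0]])

```text
t: 23.35
eef_pos: [507.5, -99.5, 63.1]
tcp_rot: [-0.177, 1.571, -0.177]
ft_force: [0.5, -0.2, -0.1]
opening: 0.235
```

apply_moves(increments=[[1, 0.7, 0, 0, 0], [1, 0, 0, 0, 0]])

```text
t: 23.55
eef_pos: [507.5, -99.5, 62.3]
tcp_rot: [0.117, 1.571, 0.117]
ft_force: [-0.8, 1.0, -1.1]
opening: 0.235
```

apply_moves(increments=[[1, 0.7, 0, 0, 0], [1, 0, 0, 0, 0]])

```text
t: 23.75
eef_pos: [507.6, -99.5, 61.7]
tcp_rot: [-0.275, 1.571, -0.275]
ft_force: [0.5, 0.3, 0.0]
opening: 0.234
```

apply_moves(increments=[[1, 0.6, 0, 0, 0], [1, 0, 0, 0, 0]])

```text
t: 23.95
eef_pos: [507.6, -99.5, 61.6]
tcp_rot: [-0.311, 1.57, -0.311]
ft_force: [-1.4, 1.3, 9.8]
opening: 0.232
```

apply_moves(increments=[[0.65, 0, 0, 0, 0], [0.6, 0, 0, 0, 0], [0.6, 0, 0, 0, 0], [0.6, -10, 0, 0, 0], [0.6, -20, 0, 0, 0], [0.6, -25, 0, 0, 0], [0.6, -30, 0, 0, 0], [0.6, -30, 10, -2, 0], [0.5, 0, 20, -5, 0], [0.5, 0, 30, -7, 0]])

```text
t: 24.95
eef_pos: [493.8, -39.6, 177.6]
tcp_rot: [-0.241, 1.568, -0.243]
ft_force: [0.1, 1.0, -0.8]
opening: 0.484
```

apply_moves(increments=[[0.5, 0, 35, -8, 0], [0.5, 0, 35, -8, 0], [0.5, 0, 35, -8, 0], [0.5, 0, 35, -8, 0], [0.5, 0, 35, -8, 0], [0.5, 0, 35, -8, 0], [0.5, 0, 35, -8, 0], [0.5, 0, 35, -7, 0], [0.5, 0, 22, -3, 0], [0.5, 0, 0, 0, 0]])

```text
t: 25.95
eef_pos: [427.0, 264.6, 176.6]
tcp_rot: [0.619, 1.57, 0.622]
ft_force: [-0.3, -0.3, 0.4]
opening: 0.498
```

```bash
python3 look.py w11 white 428 266
```

```text
tcp [427.1 263.3 176.4] rot [0.194 1.57  0.196] t 26.0 guesspix [259. 194.] blob [256.09359606 196.45073892] 406
pos [[425.7 263.3]]
```

View pics/w11.png

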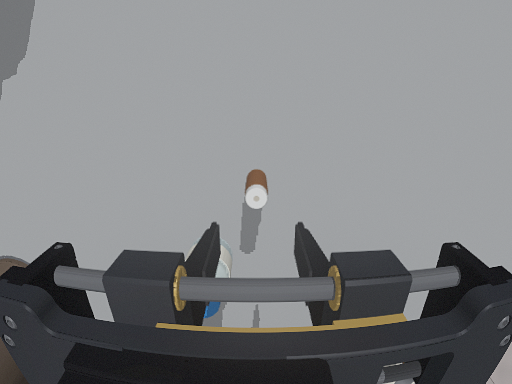

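```bash
python3 -c "
from h import *
W=cam('wrist');print(status.state()['eef_pos'],plane(W,[(212,302),(210,278)],103),plane(W,[(212,240)],60))"
```

```text
[427.28255593 262.47492825 176.33910977] [[382.82344533 161.73134611]
 [382.99067177 190.59245225]] [[380.19174372 209.3857768 ]]
```

apply_moves(increments=[[0.5, 10, 0, -0.5, 0], [0.5, 20, 0, -0.5, 0], [0.5, 25, 0, 0, 0], [0.5, 25, 0, 0, 0], [0.5, 25, 0, 0, 0], [0.5, 18, 0, 0, 0], [0.5, 7, 0, 0, 0], [0.5, 2, 0, 0, 0], [0.5, 0, 0, 0, 0], [0.5, 0, 0, 0, 0]])

```text
t: 27.05
eef_pos: [426.9, 262.5, 44.8]
tcp_rot: [0.371, 1.569, 0.37]
ft_force: [-0.1, -1.0, -0.5]
opening: 0.504
```

apply_moves(increments=[[1, 0.7, 0.5, 0, 0], [1, 0, 0, 0, 0], [1, 0, 0, 0, 0], [1, 0, 0, 0, 0], [1, 0, 0, 0, 0], [1, -12, 0, 0, 0], [1, -25, 0, 0, 0], [1, -30, 0, 0, 0], [1, -30, 0, 4, 0], [1, -33, -10, 10, 0]])

```text
t: 28.05
eef_pos: [439.8, 253.3, 175.2]
tcp_rot: [-2.951, 1.57, -2.95]
ft_force: [0.3, 0.0, -0.4]
opening: 0.24
```

apply_moves(increments=[[1, 0, -20, 15, 0], [1, 0, -30, 18, 0], [1, 0, -35, 18, 0], [1, 0, -35, 18, 0], [1, 0, -35, 18, 0], [1, 0, -35, 18, 0], [1, 0, -35, 18, 0], [1, 0, -35, 18, 0], [1, 0, -35, 18, 0], [1, 0, -35, 18, 0]])

```text
t: 29.05
eef_pos: [617.9, -78.5, 174.3]
tcp_rot: [-0.139, 1.57, -0.139]
ft_force: [-0.3, 0.4, 0.0]
opening: 0.237
```

apply_moves(increments=[[1, 0, -35, 15, 0], [1, 0, -35, 12, 0], [1, 0, -30, 8, 0], [1, 0, -20, 3, 0], [1, 0, -12, 0, 0], [1, 0, 0, 0, 0], [1, 0, 0, 0, 0]])

```text
t: 29.75
eef_pos: [655.2, -208.0, 173.6]
tcp_rot: [2.029, 1.57, 2.029]
ft_force: [0.7, 0.0, -0.5]
opening: 0.237
```

```bash
python3 look.py w12 blue 602 -158
python3 - <<'E'
from h import *
im=cv2.imread("pics/w12.png")[20:290,120:420];cv2.imwrite("pics/w12c.png",cv2.resize(im,None,fx=2,fy=2,interpolation=2))
E
```

```text
tcp [ 655.3 -207.7  173.6] rot [1.918 1.57  1.919] t 29.8 guesspix [197. 142.] blob [192.78308026 145.26898048] 461
pos [[ 598.  -161.1]]
```

View pics/w12c.png

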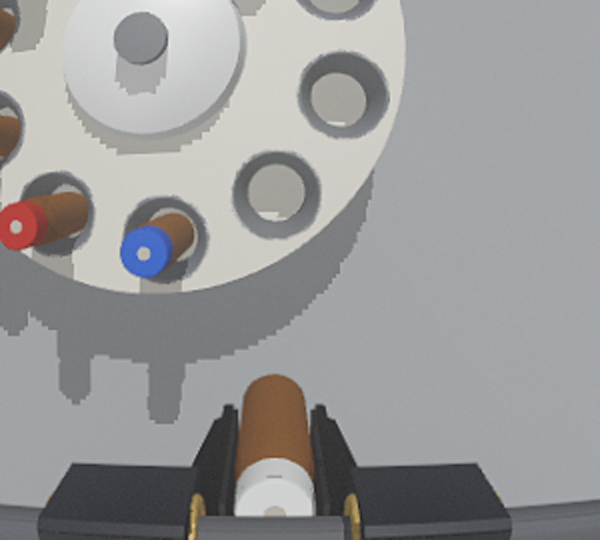

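apply_moves(increments=[[1, 0, 10, 0.7, 0], [1, 0, 20, 0, 0], [1, 0, 20, 0, 0], [1, 0, 14, 0, 0], [1, 5, 5, 0, 0], [1, 20, 0, 0, 0], [1, 25, 0, 0, 0], [1, 20, 0, 0, 0], [1, 9, 0, 0, 0], [1, 0, 0, 0, 0]])

```text
t: 30.8
eef_pos: [655.8, -139.7, 93.1]
tcp_rot: [2.839, 1.569, 2.839]
ft_force: [0.6, 0.1, -0.4]
opening: 0.236
```

apply_moves(increments=[[1, 8, 0, 0, 0], [1, 8, 0, 0, 0], [1, 7, 0, 0, 0], [1, 4, 0, 0, 0], [1, 2, 0, 0, 0], [1, 0, 0, 0, 0]])

```text
t: 31.4
eef_pos: [656.2, -140.0, 65.2]
tcp_rot: [2.814, 1.571, 2.814]
ft_force: [0.4, 0.3, 0.8]
opening: 0.235
```

apply_moves(increments=[[1, 1, 0, 0, 0], [1, 0.8, 0, 0, 0], [1, 0.5, 0, 0, 0], [1, 0, 0, 0, 0]])

```text
t: 31.8
eef_pos: [656.2, -140.0, 63.1]
tcp_rot: [-0.322, 1.571, -0.322]
ft_force: [-0.1, -1.1, -0.2]
opening: 0.236
```

apply_moves(increments=[[1, 0.6, 0, 0, 0], [1, 0, 0, 0, 0]])

```text
t: 32.0
eef_pos: [656.2, -140.0, 62.4]
tcp_rot: [-0.471, 1.571, -0.471]
ft_force: [-0.7, 0.7, -0.9]
opening: 0.235
```

apply_moves(increments=[[1, 0.6, 0, 0, 0], [1, 0, 0, 0, 0]])

```text
t: 32.2
eef_pos: [656.2, -140.0, 61.8]
tcp_rot: [2.657, 1.571, 2.657]
ft_force: [-0.5, -0.1, -0.4]
opening: 0.237
```

apply_moves(increments=[[1, 0.5, 0, 0, 0], [1, 0, 0, 0, 0]])

```text
t: 32.4
eef_pos: [656.3, -140.0, 61.5]
tcp_rot: [-0.29, 1.571, -0.29]
ft_force: [-0.2, -0.4, 1.2]
opening: 0.237
```

apply_moves(increments=[[1, 0.5, 0, 0, 0], [1, 0, 0, 0, 0]])

```text
t: 32.6
eef_pos: [656.3, -140.0, 61.5]
tcp_rot: [-0.323, 1.57, -0.323]
ft_force: [-1.5, 0.6, 6.5]
opening: 0.236
```

apply_moves(increments=[[0.65, 0, 0, 0, 0], [0.6, 0, 0, 0, 0], [0.6, 0, 0, 0, 0], [0.6, -10, 0, 0, 0], [0.6, -20, 0, 0, 0], [0.6, -25, 0, 0, 0], [0.6, -30, 0, 0, 0], [0.6, -30, 0, 0, 0], [0.6, -30, -20, 0, 0], [0.6, -25, -30, 0, 0]])

```text
t: 33.6
eef_pos: [656.4, -189.3, 233.7]
tcp_rot: [-0.26, 1.569, -0.257]
ft_force: [1.3, -0.4, 0.3]
opening: 0.398
```

apply_moves(increments=[[0.6, 0, -25, -15, 0], [0.6, 0, -25, -15, 0], [0.6, 0, -20, -15, 0], [0.6, 0, 0, 0, 0], [0.6, 0, 0, 0, 0]])

```text
t: 34.1
eef_pos: [611.2, -260.1, 231.5]
tcp_rot: [-0.107, 1.57, -0.108]
ft_force: [0.2, -0.1, -0.1]
opening: 0.401
```

Run:
```python
from h import *
W=cam("wrist");S=cam("scene");D=cam("side")
s=S["pixels"][140:300,110:350]
im=np.hstack([cv2.resize(W["pixels"][0:270,80:440],(440,330)),cv2.resize(S["pixels"][150:290,190:340],(354,330),interpolation=2)])
cv2.imwrite("pics/fin.png",cv2.cvtColor(im,4));cv2.imwrite("pics/fin2.png",cv2.cvtColor(D["pixels"],4))
print(status.state()["eef_pos"],status.state()["ft_force"])
```

```text
[ 611.72908809 -259.11301869  231.0373043 ] [ 0.9659334  -0.18547103 -0.36731232]
```

View pics/fin.png

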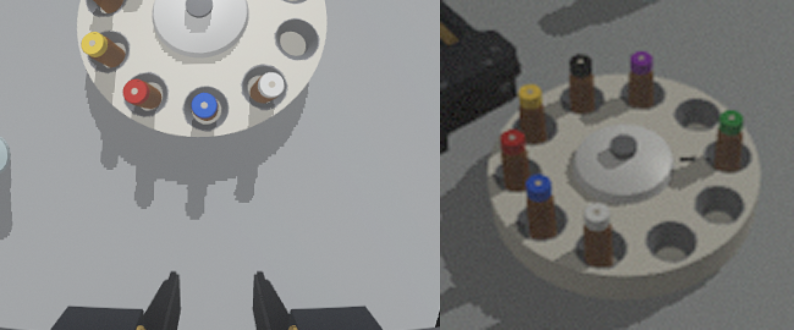

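View pics/fin2.png

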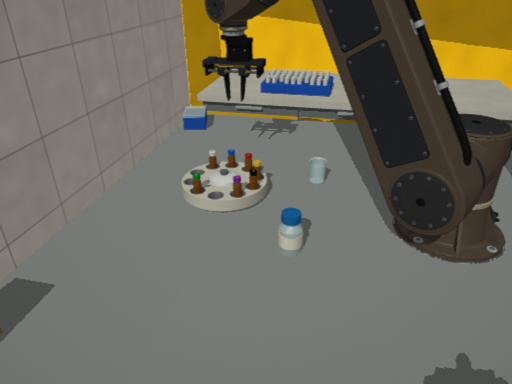

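```bash
python3 -c "
from cell import env
print(env.job_done())"
```

```text
the job is handed in; nothing more can be done
None
```

All four vials are in the carousel and the job is handed in. The robot clock read about 34 s of the 90 s allowed. Clockwise from above, the order is now white, blue, red, yellow, black, violet. White went to place 7, red to 5, yellow to 4 and violet to 2, with blue at 6 and black at 3.

- **Lowering:** each vial went down upright until the wrist force showed it touching the floor of its place. That force was 6.5 to 10.5 N, and only then did I release the vial.
- **Regrasp:** I gripped the red vial about 2 mm too high the first time, so I opened, lowered and gripped it again before lifting.
- **Final check:** the last scene, side and wrist pictures show all seven vials upright in the right order. The bottle, the beaker and the three vials already loaded appear unmoved, and the gripper is clear.
- **Disagreements:** the three cameras differed by 2 to 10 mm on cap positions, because the caps' colour patches came out uneven. After placing red, the colour search found nothing in the side image and only 12 pixels in the scene image. Later pictures showed red seated. I also did not run a separate numeric check on the heights of the loaded vials.

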